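Seat the sample cup in the bench mixer and latch its guard

ROBOT

A 7-joint arm with a two-finger parallel gripper is mounted at the origin on a cart in front of the work surface, level with it; the furniture and walls round the work are solid. World frame = base frame: x ahead of the robot, y to its left, z up, the work surface at z = 0. Lengths are in m, angles in rad, forces in N, time in s.
With the tool pointing down it reaches from about 0.35 to 0.9 m from the base axis. Payload 8.1 kg.
Tool frame: the origin (TCP) lies between the finger pads; the fingertips stand 19 mm ahead of it and the grasp point (between the pads) is the TCP; y points along the fingers, x is the direction in which the jaws open and shut, and the axes are right-handed (so a half turn about y gives the same grasp; the last joint's range is limited). The gripper opens to 92 mm and grips with 3 to 60 N. Pads are 19 mm wide; open, the fingers measure 130 mm over their backs; the gripper's body (75 mm by 190 mm) begins 47 mm behind the grasp point.
Start: joints at [1.161, 0.434, 0.025, 1.573, -0.012, 1.134, -0.075], TCP at [0.189, -0.596, 0.246] pointing down, gripper open.
Joint ranges: [-2.62, 2.62], [-0.44, 2.09], [-1.27, 1.32], [0.08, 2.57], [-1.32, 4.46], [0.12, 2], [-2.74, 2.74]. Speed limits (rad/s): [2.22, 2.22, 3.01, 3.01, 3.14, 3.14, 3.14].

INTERFACE

Orientations are given as a rotation vector (axis times angle).
In Python, from cell import arm gives the robot as it stands.
- The arm moves only by the tool move_arm, never from a script. Its argument "series" is a list of rows, each an object of numbers: "x", "y", "z": the shift along the tool's x, y, z in cm; "rx", "ry", "rz": the turn, a rotation vector about the tool's x, y, z in rad. In form: [{"x": .., "y": .., "z": .., "rx": .., "ry": .., "rz": ..}, ...]. A call has 1 to 12 rows; each row shifts and turns the pose as measured when the row begins, along the tool's axes as they then stand; what a row does not reach is not made up. A row lasts 1/8 s, in which the tool goes at most 62.5 mm and 10.7 degrees, less where a joint would pass 70% of its speed; a pose out of reach is approached as far as the arm can. A call is refused whole if a number of a shift passes 6.25 or a number of a turn 0.188, either way. A call with a gripper value outside its range is refused whole. "jaw" is the finger opening in cm, from 0 to 9.18, set as the call begins (left out, the last holds). The fingers move at their own pace and stop on an object; "newtons" is the grip in N (left out, the last holds). Time passes only in rows, so rows that do not move let the fingers close. It gives the time, the measured TCP pose, the force and the opening at its end, in the units of the state.
- arm.observe(): the state, without advancing time (a new reading comes with each control period).
- arm.get_image(name): name is "scene" or "top"; returns the picture (480x640x3 uint8, blue, green, red); there is no depth.
- arm.camera_params(name): a dict with "K" (3x3 intrinsics, pixels), "k1" (the pictures are not rectified: a ray, as slopes to the right and down, at radius r is drawn at 1 + k1 r^2 times it, then the intrinsics apply), "R" (3x3) and "t" (3): a world point X has camera coordinates R X + t. Camera axes: x right, y down, z forward; pixel columns grow to the right and rows downward; lengths in m; the calibration is good to about 2 mm. A picture is of the moment at which its call begins. camera_params takes no time and is no camera call.
- arm.sign_off(): hands the job in, once; it reports no verdict.
The state is a dict: "clock": time; "joints": joint angles; "dq": joint speeds; "joint_efforts": joint torques, N m; "position": TCP position; "ee_rot": TCP orientation; "force": force on the tool from outside, world axes, zero at the start; "ft_torque": the same for the moment, N m; "width": opening from 0.0 (shut) to 1.0 (fully open).
Only numpy, scipy, OpenCV 4.12 (cv2) and the standard library are available. Lean on these libraries where they do the work, as an engineer would, in place of code of your own. Each camera call takes 0.05 s, during which the arm holds its last target.

TASK

The blue-capped sample cup of the bench mixer stands proud of its holder: twist it clockwise, down into the holder, until it bottoms out. Then push the clear sliding guard shut over the cup until its latch clicks home. Do not knock over or shift the small things standing round the mixer.

Things in the scene. Friction and masses are not known exactly. Their poses are not given: they have to be found in the camera images.
- mixer: low white bench mixer, fixed to the table, 150 (x) x 340 (y) x 50 mm high. Origin: centre of its underside, z up; panel on its -x face. The cup holder, an aluminium collar 68 mm across, top 62 mm above the table, is at its x 0, y -65 mm. Two rails along y carry the guard. A dark latch housing, 18 x 20 mm, stands at its x -66, y -128 mm; housing and green-topped pin reach 115 mm above the table.
- cup_grip (a point): point on the axis of the sample cup's round ribbed blue cap, 16 mm below its top and 24 mm above its lower edge, at the height to grip. The cap is 42 mm across and 40 mm tall, axis vertical. Fully home, the cap's top is 104 mm and this point 88 mm above the table.
- cup (a joint): turn of the cup in rad, growing clockwise seen from above: 0 raised (8.4 mm proud), 1.4 bottomed out at its hard stop (white line on the cap at the red mark on the collar, on the mixer's -x side). Starts at 0 to 0.5. It runs on a ramp and sinks 6 mm per rad turned: follow it down. Friction, about 0.15 N m, holds it where it is left; pressing alone, below about 25 N, does not move it.
- guard_push (a point): centre of the flat rear (mixer +y) face of the guard's orange push fin, 126 mm above the table. The fin is 60 mm wide (mixer x), 8 mm thick (mixer y), its top 142.5 mm above the table; below it the guard's rear wall continues flush, 100 mm wide, down to 58 mm. Push it toward mixer -y, for example with the closed fingers pointing down.
- guard (a joint): slide of the guard in m: 0 shut at its stop, 0.15 fully open toward mixer +y; starts at 0.12 to 0.15. A clear hood 110 long (y), 108 wide, roof 107.5 to 111.5 mm above the table, open at its leading (-y) edge, which is at mixer y -0.12 + this value. Friction 1.5 N. A cup over 3.5 mm proud blocks the roof. The last 13 mm push against the sprung latch, up to about 8 N in all; past 7 mm it snaps in.
- latch (a joint): lift of the latch's spring roller (green-topped pin) in m: 0 is down (at rest, or caught behind the guard's striker), about 0.003 while the striker passes under it.
- amber_bottle: orange-brown bottle, 51 mm across, 89 mm tall, loose. Origin at the centre of its underside.
- beaker: small clear beaker, 45 mm across, 57 mm tall, loose. Origin at the centre of its underside.
- weigh_bottle: small clear lidded weighing bottle, 37 mm across, 55 mm tall, loose. Origin at the centre of its underside.
- dropper: small red-capped dropper bottle, 31 mm across, 80 mm tall, loose. Origin at the centre of its underside.
- dish: covered glass culture dish, 60 mm across, 14 mm high, loose. Origin at the centre of its underside.
- red_box: small red card box lying flat, 36 x 52 x 15 mm, loose. Origin at the centre of its underside.

How it is judged:
By the outcome, as a careful person would: the job done as asked, in the order asked, and still so for the second after the job is handed in, with the robot touching nothing.
It also fails if it takes over 48 s, if anything falls off the work surface, if the arm or the gripper's body presses on something with over 40 N, if the wrist force passes 120 N, or if a joint passes its speed limit or range.

## Working session

There is one attempt and no reset: what is moved stays moved. The work goes in short steps, Python scripts to look and compute and a tool call to move; the robot and the scene stay as the last step left them, time stands still between calls to the robot, and variables do not carry over. Pictures are saved under pics/ and viewed, and the job is handed in when it is done.

Besides the shell and the picture viewer there is one more tool, called after "Request:" as name(argument=value, ...), one argument or row to a line, values as JSON. move_arm: Moves the arm, as the interface text tells. Its arguments: {"type":"object","properties":{"series":{"type":"array","items":{"type":"object","properties":{"x":{"type":"number"},"y":{"type":"number"},"z":{"type":"number"},"rx":{"type":"number"},"ry":{"type":"number"},"rz":{"type":"number"}}}},"jaw":{"type":"number"},"newtons":{"type":"number"}},"required":["series"]}

```bash
mkdir -p pics
python3 - <<'E'
from cell import arm
import cv2
print(arm.observe())
for n in("scene","top"):
    cv2.imwrite(f"pics/{n}0.png",arm.get_image(n)); p=arm.camera_params(n); print(n,p)
E
```

```text
{'clock': 0.0, 'joints': array([ 1.1613671 ,  0.4352055 ,  0.02497785,  1.57410929, -0.01160857,
        1.13397524, -0.07510746]), 'dq': array([ 0.00063732, -0.00124987, -0.00035434,  0.00020399, -0.0007159 ,
       -0.00051215,  0.00032732]), 'joint_efforts': array([-5.43711249e-04, -6.67849445e+01,  9.85032544e-01, -3.14464509e+01,
       -6.02381257e-02,  4.26962378e-02,  1.53123810e-04]), 'position': array([ 0.1885759 , -0.59536803,  0.24495114]), 'ee_rot': array([-1.33801208,  0.9813129 , -0.97911028]), 'force': array([ 0.1359509 , -0.125816  , -0.38640841]), 'ft_torque': array([-0.02453694, -0.00562874, -0.0059059 ]), 'width': 0.9989168394782603}
scene {'K': array([[551.76226212,   0.        , 313.54142952],
       [  0.        , 551.76226212, 234.70151524],
       [  0.        ,   0.        ,   1.        ]]), 'k1': -0.1626872889612489, 'R': array([[ 0.86748768, -0.49736298,  0.00975673],
       [-0.36945482, -0.65727947, -0.65687657],
       [ 0.33311899,  0.56622766, -0.753935  ]]), 't': array([-0.51083195,  0.2597074 ,  0.75914853])}
top {'K': array([[531.80778757,   0.        , 323.31064435],
       [  0.        , 531.80778757, 241.84652642],
       [  0.        ,   0.        ,   1.        ]]), 'k1': -0.14062934830468948, 'R': array([[-0.02818971, -0.99941637, -0.01929413],
       [-0.98359538,  0.03117354, -0.17767482],
       [ 0.17817259,  0.01396901, -0.98390009]]), 't': array([0.02769514, 0.58651835, 1.08688535])}
```

View pics/scene0.png

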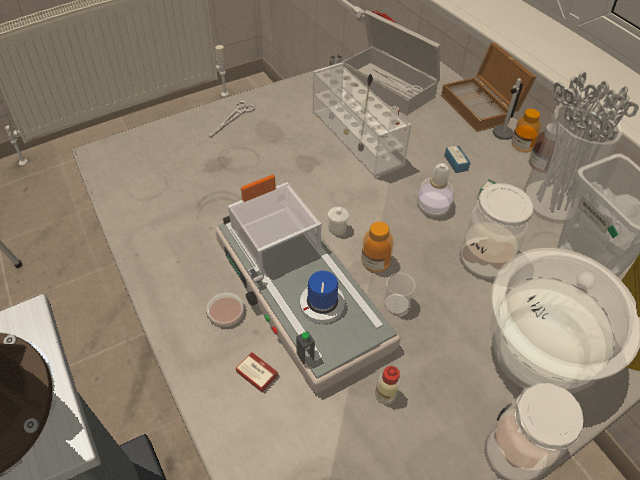

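View pics/top0.png

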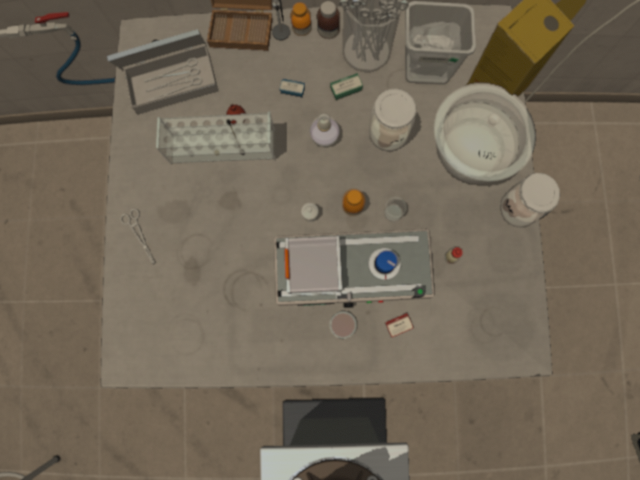

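```bash
cat > h.py <<'E'
import numpy as np, cv2, json
from cell import arm
P={n:arm.camera_params(n) for n in("scene","top")}
def ray(n,px):
    p=P[n]; u=cv2.undistortPoints(np.array([[px]],float),p["K"],np.array([p["k1"],0,0,0.]))[0,0]
    R=np.array(p["R"]);return -R.T@p["t"], R.T@np.array([u[0],u[1],1.])
def plane(n,px,z):
    c,d=ray(n,px); return c+d*(z-c[2])/d[2]
def tri(a,b):
    c1,d1=ray("scene",a);c2,d2=ray("top",b)
    s=np.linalg.lstsq(np.c_[d1,-d2],c2-c1,rcond=None)[0]
    q1=c1+s[0]*d1;q2=c2+s[1]*d2
    return (q1+q2)/2,np.linalg.norm(q1-q2)
def proj(n,X):
    p=P[n]; return cv2.projectPoints(np.array([X],float),cv2.Rodrigues(np.array(p["R"]))[0],np.array(p["t"],float),p["K"],np.array([p["k1"],0,0,0.]))[0].reshape(-1,2)[0]
E
python3 - <<'E'
from h import *
t=cv2.imread("pics/top0.png");s=cv2.imread("pics/scene0.png")
cv2.imwrite("pics/topz.png",cv2.resize(t[190:350,260:473],None,fx=3.75,fy=3.75,interpolation=cv2.INTER_CUBIC))
cv2.imwrite("pics/scz.png",cv2.resize(s[165:405,200:410],None,fx=2.5,fy=2.5,interpolation=cv2.INTER_CUBIC))
for n,im in(("top",t),("scene",s)):
    h=cv2.cvtColor(im,cv2.COLOR_BGR2HSV)
    for nm,lo,hi in(("blue",(108,150,50),(125,255,255)),("orange",(5,150,80),(16,255,255)),("green",(45,100,30),(85,255,255)),("red",(170,130,60),(180,255,255))):
        m=cv2.inRange(h,lo,hi); k,_,st,c=cv2.connectedComponentsWithStats(m)
        print(n,nm,[(st[i].tolist(),c[i].round(1).tolist()) for i in range(1,k) if st[i][4]>12])
E
```

```text
top blue [([377, 252, 18, 7, 25], [385.5, 253.8]), ([386, 257, 6, 9, 18], [387.6, 260.8]), ([376, 260, 7, 12, 15], [377.9, 266.3]), ([386, 266, 7, 6, 13], [389.2, 269.2])]
top orange [([291, 3, 20, 26, 284], [300.3, 18.6]), ([228, 106, 13, 8, 69], [233.9, 110.2]), ([343, 190, 22, 23, 246], [352.8, 203.7]), ([285, 249, 4, 29, 102], [286.5, 263.1])]
top green [([418, 289, 5, 5, 22], [419.9, 291.1])]
top red []
scene blue [([309, 271, 28, 23, 469], [322.6, 281.6])]
scene orange [([477, 43, 59, 62, 970], [504.2, 72.4]), ([473, 78, 7, 7, 13], [475.7, 80.8]), ([485, 90, 10, 10, 22], [489.5, 94.0]), ([500, 103, 8, 7, 15], [503.1, 105.9]), ([516, 116, 24, 35, 344], [527.7, 130.7]), ([241, 175, 34, 26, 512], [257.9, 187.6]), ([364, 223, 28, 45, 668], [378.1, 246.4])]
scene green [([608, 225, 10, 13, 69], [612.3, 231.0]), ([265, 315, 4, 7, 17], [266.8, 317.5]), ([302, 332, 7, 7, 42], [305.1, 335.2])]
scene red []
```

View pics/topz.png

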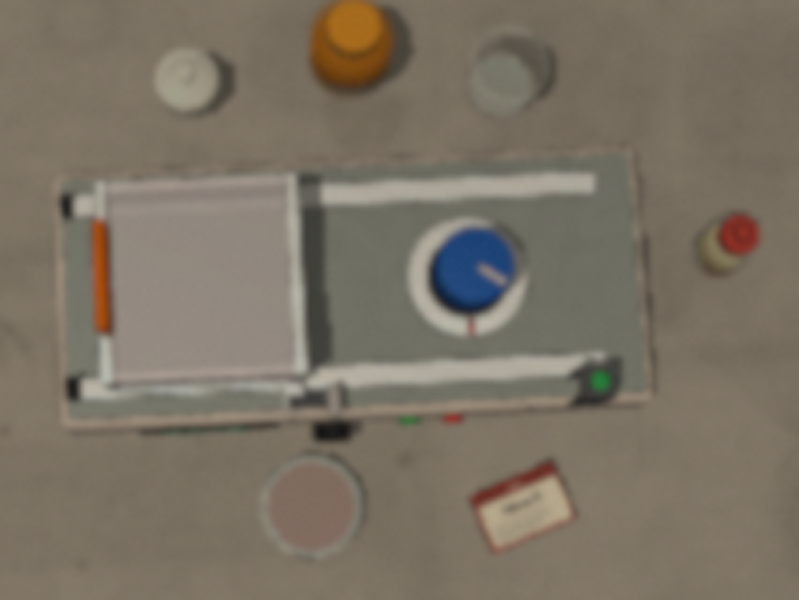

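View pics/scz.png

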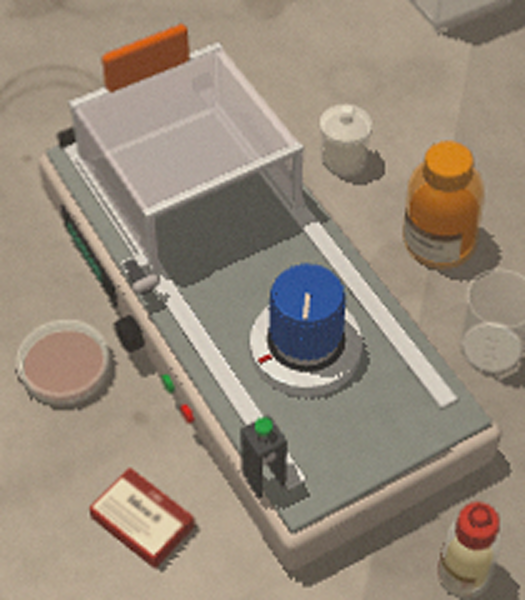

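Run:
```python
from h import *
t=cv2.imread("pics/top0.png");s=cv2.imread("pics/scene0.png")
Z=lambda X,Y:((X+.5)/3.75-.5+260,(Y+.5)/3.75-.5+190)
S=lambda X,Y:((X+.5)/2.5-.5+200,(Y+.5)/2.5-.5+165)
print("mixer corners z=.05");c=[plane("top",Z(*q),.05) for q in((60,178),(631,150),(650,400),(68,427))]
for q in c: print(q.round(4))
print("centre",np.mean(c,0), "len",np.linalg.norm(c[0]-c[1]),np.linalg.norm(c[3]-c[2]),np.linalg.norm(c[0]-c[3]),np.linalg.norm(c[1]-c[2]))
d=(c[0]-c[1]+c[3]-c[2]);print("yaw", np.arctan2(-d[0],d[1]))
for n,im in(("top",t),("scene",s)):
    b,g,r=[im[...,i].astype(int) for i in range(3)]
    m=((b>g+40)&(b>r+50)).astype(np.uint8); k,l,st,cc=cv2.connectedComponentsWithStats(m)
    for i in range(1,k):
        if st[i][4]>100: print(n,st[i],cc[i])
# collar centre, top z .062
print("collar bbox ctr",plane("top",Z(468,276),.062)," red",plane("top",Z(471,327),.062))
print("cap top circle",[plane("top",Z(475,268),h).round(4) for h in(.104,.110)])
a,b=plane("top",Z(479,268),.11),plane("top",Z(505,285),.11);print("line",a,b,np.arctan2(*(b-a)[1::-1]))
print("latch pin tri",tri((305.1,335.2),(419.9,291.1)), plane("top",(419.9,291.1),.115))
print("fin top", plane("top",Z(99,222),.1425),plane("top",Z(104,331),.1425))
```

```text
mixer corners z=.05
[0.6013 0.1127 0.05  ]
[ 0.6072 -0.2165  0.05  ]
[ 0.4632 -0.2186  0.05  ]
[0.4583 0.1102 0.05  ]
centre [ 0.53247758 -0.05305197  0.05      ] len 0.3293321077754753 0.32875028814053 0.1430220466567916 0.14409606123987076
yaw 0.01653854496643787
top [377 252  19  19 246] [385.3902439  260.32926829]
scene [308 271  29  23 486] [322.52469136 281.62962963]
collar bbox ctr [ 0.53549889 -0.11762115  0.062     ]  red [ 0.50662934 -0.11795123  0.062     ]
cap top circle [array([ 0.534 , -0.1174,  0.104 ]), array([ 0.5332, -0.1168,  0.11  ])]
line [ 0.53311534 -0.11893389  0.11      ] [ 0.52343361 -0.13250136  0.11      ] -2.1905905331660325
latch pin tri (array([ 0.47044813, -0.18167466,  0.10870516]), np.float64(0.00012210717052271838)) [ 0.46987927 -0.18061675  0.115     ]
fin top [0.55917976 0.08270608 0.1425    ] [0.50154856 0.08104602 0.1425    ]
```

```bash
cat >> h.py <<'E'
from scipy.spatial.transform import Rotation as Ro
def go(target,o=None):
    o=o or arm.observe(); R=Ro.from_rotvec(o["ee_rot"]).as_matrix()
    print("t",round(o["clock"],2),"pos",o["position"].round(4),"F",o["force"].round(1),"T",o["ft_torque"].round(2),"w",round(o["width"],3),"q7",o["joints"][6].round(2))
    print("axes x",R[:,0].round(3),"y",R[:,1].round(3),"z",R[:,2].round(3))
    print("cm in tool:",(R.T@(np.array(target)-o["position"])*100).round(2))
E
python3 - <<'E'
from h import *
go([.5343,-.1175,.2])
o=arm.observe();print(o["joints"])
print(proj("scene",[.5343,-.1175,.1096]),proj("top",[.5343,-.1175,.1096]))
t=cv2.imread("pics/top0.png")
Z=lambda X,Y:((X+.5)/3.75-.5+260,(Y+.5)/3.75-.5+190)
for q in((297,176),(305,372)): print("roof edge",plane("top",Z(*q),.1115))
for nm,q,z in(("amber",(354,28),.089),("weigh",(187,78),.05),("beaker",(503,85),.0),("drop",(739,235),.08),("dish",(312,506),.014),("box",(523,507),.015)): print(nm,plane("top",Z(*q),z).round(3))
E
```

```text
t 0.1 pos [ 0.1886 -0.5954  0.245 ] F [ 0.5 -0.2 -0.3] T [-0.03  0.02 -0.01] w 0.999 q7 -0.08
axes x [ 0.302 -0.953 -0.001] y [-0.001  0.001 -1.   ] z [ 0.953  0.302 -0.   ]
cm in tool: [-35.12   4.55  47.39]
[ 1.16140139  0.4351497   0.02498312  1.57395647 -0.0115827   1.13403971
 -0.07512282]
[322.05706943 281.93983699] [386.6114288  260.57071393]
roof edge [ 0.58636029 -0.02256556  0.1115    ]
roof edge [ 0.47987275 -0.02331178  0.1115    ]
amber [ 0.674 -0.058  0.089]
weigh [0.658 0.038 0.05 ]
beaker [ 0.66  -0.151  0.   ]
drop [ 0.551 -0.269  0.08 ]
dish [ 0.411 -0.026  0.014]
box [ 0.406 -0.148  0.015]
```

Request:
move_arm(
  series=[
    {"x":-2.0,"z":2.7},
    {"x":-2.95,"z":4.0},
    {"x":-2.95,"z":4.0},
    {"x":-2.95,"z":4.0},
    {"x":-2.95,"z":4.0},
    {"x":-2.95,"z":4.0},
    {"x":-2.95,"z":4.0},
    {"x":-2.95,"z":4.0},
    {"x":-2.95,"z":4.0},
    {"x":-2.95,"z":4.0},
    {"x":-2.95,"z":4.0},
    {"x":-2.0,"z":2.7},
  ],
  jaw=7.0,
  newtons=40,
)

```text
invalid input
```

```bash
python3 -c "
from h import *
go([.5343,-.1175,.13])
import cv2
cv2.imwrite('pics/s1.png',arm.get_image('scene'));cv2.imwrite('pics/t1.png',arm.get_image('top'))"
```

```text
t 0.1 pos [ 0.1886 -0.5954  0.245 ] F [ 0.5 -0.2 -0.3] T [-0.03  0.02 -0.01] w 0.999 q7 -0.08
axes x [ 0.302 -0.953 -0.001] y [-0.001  0.001 -1.   ] z [ 0.953  0.302 -0.   ]
cm in tool: [-35.11  11.55  47.39]
```

Request:
move_arm(
  series=[
    {"x":-2.0,"y":0,"z":2.7,"rx":0,"ry":0,"rz":0},
    {"x":-2.95,"y":0,"z":4.0,"rx":0,"ry":0,"rz":0},
    {"x":-2.95,"y":0,"z":4.0,"rx":0,"ry":0,"rz":0},
    {"x":-2.95,"y":0,"z":4.0,"rx":0,"ry":0,"rz":0},
    {"x":-2.95,"y":0,"z":4.0,"rx":0,"ry":0,"rz":0},
    {"x":-2.95,"y":0,"z":4.0,"rx":0,"ry":0,"rz":0},
    {"x":-2.95,"y":0,"z":4.0,"rx":0,"ry":0,"rz":0},
    {"x":-2.95,"y":0,"z":4.0,"rx":0,"ry":0,"rz":0},
    {"x":-2.95,"y":0,"z":4.0,"rx":0,"ry":0,"rz":0},
    {"x":-2.95,"y":0,"z":4.0,"rx":0,"ry":0,"rz":0},
    {"x":-2.95,"y":0,"z":4.0,"rx":0,"ry":0,"rz":0},
    {"x":-2.0,"y":0,"z":2.7,"rx":0,"ry":0,"rz":0},
  ],
  jaw=7.0,
  newtons=40,
)

```text
clock: 1.7
position: [0.5285, -0.128, 0.2437]
ee_rot: [-1.337, 0.987, -0.985]
force: [0.6, -0.0, 0.1]
width: 0.761
```

```bash
python3 -c "
from h import *
go([.5343,-.1175,.13])
import cv2
cv2.imwrite('pics/s1.png',arm.get_image('scene'));cv2.imwrite('pics/t1.png',arm.get_image('top'))"
```

```text
t 1.7 pos [ 0.5285 -0.128   0.2437] F [ 0.6 -0.   0.1] T [-0.05 -0.02 -0.03] w 0.761 q7 -1.21
axes x [ 0.295 -0.955 -0.   ] y [-0.001  0.    -1.   ] z [ 0.955  0.295 -0.001]
cm in tool: [-0.83 11.37  0.88]
```

View images.

View pics/s1.png

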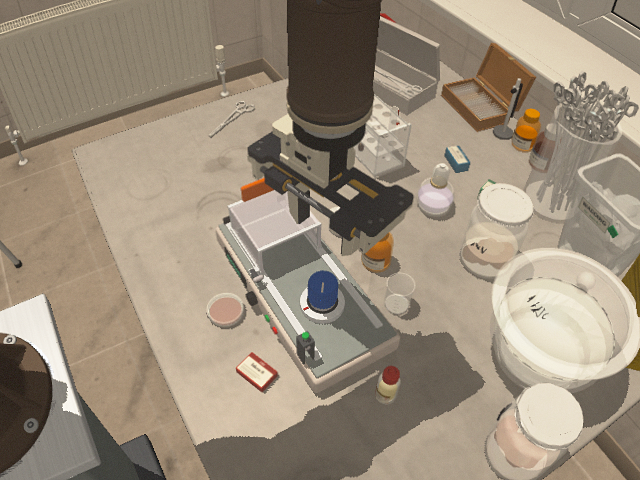

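Request:
move_arm(
  series=[
    {"x":-0.8,"y":0,"z":0.9,"rx":0,"ry":-0.175,"rz":0},
    {"x":0,"y":2.0,"z":0,"rx":0,"ry":-0.175,"rz":0},
    {"x":0,"y":3.0,"z":0,"rx":0,"ry":0,"rz":0},
    {"x":0,"y":2.0,"z":0,"rx":0,"ry":0,"rz":0},
    {"x":0,"y":0,"z":0,"rx":0,"ry":0,"rz":0},
  ],
)

```text
clock: 2.42
position: [0.5345, -0.1176, 0.1716]
ee_rot: [-1.453, 0.709, -0.706]
force: [-0.8, -0.2, -0.9]
width: 0.762
```

```bash
python3 -c "
from h import *
go([.5343,-.1175,.0936])
import cv2
cv2.imwrite('pics/s2.png',arm.get_image('scene'));cv2.imwrite('pics/t2.png',arm.get_image('top'))"
```

```text
t 2.42 pos [ 0.5345 -0.1176  0.1716] F [-0.8 -0.2 -0.9] T [-0.02  0.01 -0.04] w 0.762 q7 -0.93
axes x [ 0.616 -0.787 -0.001] y [-0.002  0.    -1.   ] z [ 0.787  0.616 -0.001]
cm in tool: [-0.01  7.8   0.  ]
```

View pics/s2.png

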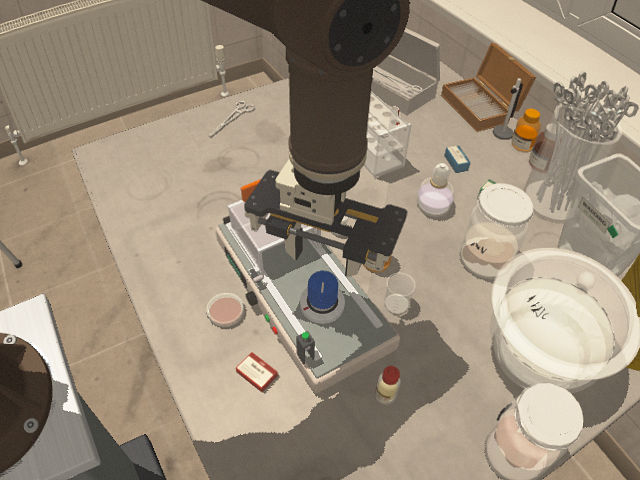

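Request:
move_arm(
  series=[
    {"x":0,"y":2.0,"z":0,"rx":0,"ry":0,"rz":0},
    {"x":0,"y":2.5,"z":0,"rx":0,"ry":0,"rz":0},
    {"x":0,"y":2.0,"z":0,"rx":0,"ry":0,"rz":0},
    {"x":0,"y":0.8,"z":0,"rx":0,"ry":0,"rz":0},
    {"x":0,"y":0,"z":0,"rx":0,"ry":0,"rz":0},
  ],
)

```text
clock: 3.15
position: [0.5402, -0.1192, 0.1047]
ee_rot: [-1.449, 0.699, -0.718]
force: [-0.1, -0.0, 0.6]
width: 0.762
```

```bash
python3 -c "
from h import *
go([.5343,-.1175,.0936])
import cv2
i=arm.get_image('scene');cv2.imwrite('pics/s3.png',cv2.resize(i[200:360,220:420],None,fx=3.5,fy=3.5))"
```

```text
t 3.15 pos [ 0.5402 -0.1192  0.1047] F [-0.1 -0.   0.6] T [-0.05 -0.01 -0.01] w 0.762 q7 -0.97
axes x [ 0.615 -0.788  0.009] y [ 0.012 -0.003 -1.   ] z [0.788 0.615 0.007]
cm in tool: [-0.51  1.11 -0.37]
```

View pics/s3.png

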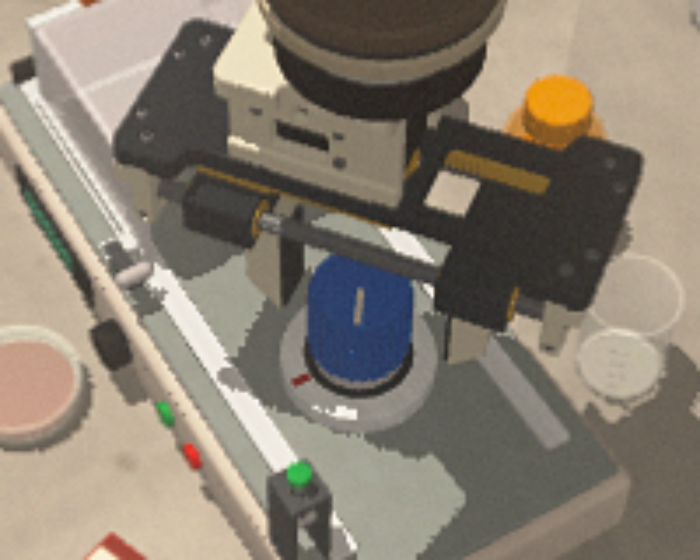

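```bash
cat >> h.py <<'E'
def level():
    o=arm.observe();R=Ro.from_rotvec(o["ee_rot"]).as_matrix()
    print("level rot (tool)",(R.T@np.cross(R[:,1],[0,0,-1])).round(4),"joints",o["joints"].round(2))
E
python3 -c "
from h import *
go([.5343,-.1175,.0936]);level()"
```

```text
t 3.2 pos [ 0.5404 -0.1193  0.1051] F [-0.3  0.2  0.4] T [-0.07 -0.05 -0.01] w 0.763 q7 -0.97
axes x [ 0.615 -0.788  0.01 ] y [ 0.012 -0.003 -1.   ] z [0.788 0.615 0.008]
cm in tool: [-0.53  1.14 -0.38]
level rot (tool) [-0.0078 -0.      0.0098] joints [ 0.32  0.49 -0.28  1.9   0.19  0.76 -0.97]
```

Request:
move_arm(
  series=[
    {"x":-0.53,"y":0,"z":-0.38,"rx":-0.008,"ry":0,"rz":0.01},
    {"x":0,"y":0.6,"z":0,"rx":0,"ry":0,"rz":0},
    {"x":0,"y":0.5,"z":0,"rx":0,"ry":0,"rz":0},
    {"x":0,"y":0,"z":0,"rx":0,"ry":0,"rz":0},
  ],
)

```text
clock: 3.7
position: [0.5347, -0.1174, 0.0951]
ee_rot: [-1.452, 0.708, -0.71]
force: [0.4, -0.5, -0.9]
width: 0.761
```

```bash
python3 -c "
from h import *
go([.5343,-.1175,.0936]);level()"
```

```text
t 3.7 pos [ 0.5347 -0.1174  0.0951] F [ 0.4 -0.5 -0.9] T [ 0.02 -0.02  0.03] w 0.761 q7 -0.97
axes x [ 0.615 -0.789  0.001] y [ 0.002 -0.    -1.   ] z [0.789 0.615 0.001]
cm in tool: [-0.02  0.15 -0.04]
level rot (tool) [-0.0011  0.      0.0012] joints [ 0.32  0.5  -0.27  1.91  0.19  0.75 -0.97]
```

Positioned around the cap; lower the last 1.5 mm and close.

Request:
move_arm(
  series=[
    {"x":0,"y":0.15,"z":0,"rx":0,"ry":0,"rz":0},
    {"x":0,"y":0,"z":0,"rx":0,"ry":0,"rz":0},
    {"x":0,"y":0,"z":0,"rx":0,"ry":0,"rz":0},
    {"x":0,"y":0,"z":0,"rx":0,"ry":0,"rz":0},
    {"x":0,"y":0,"z":0,"rx":0,"ry":0,"rz":0},
    {"x":0,"y":0,"z":0,"rx":0,"ry":0,"rz":0},
  ],
  jaw=3.5,
  newtons=35,
)

```text
clock: 4.45
position: [0.5353, -0.118, 0.0937]
ee_rot: [-1.451, 0.707, -0.712]
force: [0.5, -1.6, -1.0]
width: 0.453
```

```bash
python3 -c "
from h import *
go([.5343,-.1175,.0936]);level()"
```

```text
t 4.45 pos [ 0.5353 -0.118   0.0937] F [ 0.5 -1.6 -1. ] T [-0.08 -0.09  0.  ] w 0.453 q7 -0.97
axes x [ 0.614 -0.789  0.002] y [ 0.003 -0.001 -1.   ] z [0.789 0.614 0.002]
cm in tool: [-0.1   0.01 -0.05]
level rot (tool) [-0.0016  0.      0.0021] joints [ 0.32  0.5  -0.27  1.91  0.19  0.75 -0.97]
```

Request:
move_arm(
  series=[
    {"x":0,"y":0.06,"z":0,"rx":0,"ry":0.1,"rz":0},
    {"x":0,"y":0.09,"z":0,"rx":0,"ry":0.15,"rz":0},
    {"x":0,"y":0.09,"z":0,"rx":0,"ry":0.15,"rz":0},
    {"x":0,"y":0,"z":0,"rx":0,"ry":0,"rz":0},
  ],
)

```text
clock: 4.95
position: [0.5355, -0.1184, 0.0912]
ee_rot: [-1.317, 1.019, -1.024]
force: [1.2, -1.0, -1.4]
width: 0.45
```

```bash
python3 -c "
from h import *
go([.5353,-.118,.0936]);level();print(Ro.from_rotvec(arm.observe()['ee_rot']).as_matrix()[:,0])
i=arm.get_image('scene');cv2.imwrite('pics/s4.png',cv2.resize(i[200:360,220:420],None,fx=3.5,fy=3.5))"
```

```text
t 4.95 pos [ 0.5355 -0.1184  0.0912] F [ 1.2 -1.  -1.4] T [-0.19 -0.14 -0.16] w 0.45 q7 -1.31
axes x [ 0.249 -0.968  0.002] y [ 0.003 -0.001 -1.   ] z [0.968 0.249 0.003]
cm in tool: [-0.04 -0.24 -0.01]
level rot (tool) [-0.0026  0.      0.0019] joints [ 0.24  0.5  -0.16  1.92  0.12  0.73 -1.31]
[ 0.24937334 -0.96840564  0.00185856]
```

View pics/s4.png

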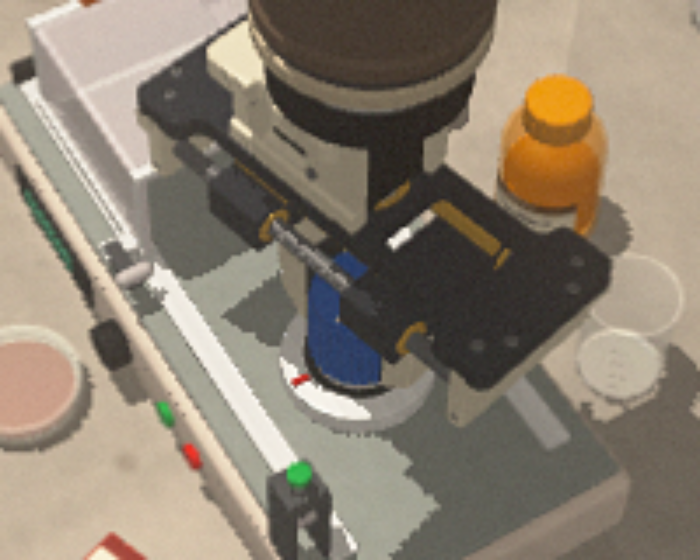

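Request:
move_arm(
  series=[
    {"x":0,"y":0.06,"z":0,"rx":0,"ry":0.1,"rz":0},
    {"x":0,"y":0.09,"z":0,"rx":0,"ry":0.15,"rz":0},
    {"x":0,"y":0.09,"z":0,"rx":0,"ry":0.15,"rz":0},
  ],
)

```text
clock: 5.38
position: [0.5355, -0.1187, 0.0889]
ee_rot: [-1.135, 1.312, -1.317]
force: [1.3, -0.8, -1.7]
width: 0.449
```

```bash
python3 -c "
from h import *
go([.5353,-.118,.088]);level()"
```

```text
t 5.38 pos [ 0.5355 -0.1187  0.0889] F [ 1.3 -0.8 -1.7] T [-0.26 -0.19  0.15] w 0.449 q7 -1.64
axes x [-0.144 -0.99   0.001] y [ 0.003 -0.001 -1.   ] z [ 0.99  -0.144  0.003]
cm in tool: [-0.07  0.09 -0.03]
level rot (tool) [-0.0034  0.      0.0006] joints [ 0.16  0.5  -0.06  1.93  0.04  0.72 -1.64]
```

Request:
move_arm(
  series=[
    {"x":0,"y":0.05,"z":0,"rx":0,"ry":0.08,"rz":0},
    {"x":0,"y":0.04,"z":0,"rx":0,"ry":0.06,"rz":0},
  ],
)

```text
clock: 5.62
position: [0.5355, -0.1189, 0.088]
ee_rot: [-1.06, 1.411, -1.417]
force: [0.5, -1.6, -0.5]
width: 0.451
```

```bash
python3 -c "
from h import *
go([.5353,-.118,.088]);level();print(np.linalg.norm(arm.observe()['ee_rot']))"
```

```text
t 5.62 pos [ 0.5355 -0.1189  0.088 ] F [ 0.5 -1.6 -0.5] T [-0.21 -0.06  0.18] w 0.451 q7 -1.75
axes x [-0.279 -0.96   0.   ] y [ 0.003 -0.001 -1.   ] z [ 0.96  -0.279  0.003]
cm in tool: [-0.08  0.   -0.05]
level rot (tool) [-0.0035 -0.      0.0004] joints [ 0.13  0.5  -0.02  1.93  0.02  0.71 -1.75]
2.2633991586548703
```

Request:
move_arm(
  series=[
    {"x":0,"y":0.02,"z":0,"rx":0,"ry":0.06,"rz":0},
    {"x":0,"y":0,"z":0,"rx":0,"ry":0.06,"rz":0},
  ],
)

```text
clock: 5.88
position: [0.5345, -0.1186, 0.0879]
ee_rot: [-0.995, 1.493, -1.496]
force: [-5.1, 0.3, 4.4]
width: 0.446
```

```bash
python3 -c "
from h import *
go([.5353,-.118,.088]);level()"
```

```text
t 5.88 pos [ 0.5345 -0.1186  0.0879] F [-5.1  0.3  4.4] T [0.17 1.14 0.91] w 0.446 q7 -1.84
axes x [-0.386 -0.923  0.001] y [ 0.001 -0.002 -1.   ] z [ 0.923 -0.386  0.002]
cm in tool: [-0.08 -0.01  0.05]
level rot (tool) [-0.0016 -0.      0.001 ] joints [ 0.11  0.49  0.01  1.93 -0.01  0.71 -1.84]
```

Request:
move_arm(
  series=[
    {"x":0,"y":0,"z":0,"rx":0,"ry":0,"rz":0},
    {"x":0,"y":0,"z":0,"rx":0,"ry":0,"rz":0},
    {"x":0,"y":0,"z":0,"rx":0,"ry":0,"rz":0},
  ],
  jaw=6.2,
)

```text
clock: 6.25
position: [0.5344, -0.1178, 0.0879]
ee_rot: [-1.0, 1.488, -1.49]
force: [0.5, -0.1, 0.3]
width: 0.668
```

```bash
python3 -c "
from h import *
go([.5343,-.1175,.088]);level()"
```

```text
t 6.25 pos [ 0.5344 -0.1178  0.0879] F [ 0.5 -0.1  0.3] T [0.06 0.   0.04] w 0.668 q7 -1.83
axes x [-0.379 -0.926  0.   ] y [ 0.001 -0.001 -1.   ] z [ 0.926 -0.379  0.001]
cm in tool: [-0.03 -0.01 -0.02]
level rot (tool) [-0.0009 -0.      0.0002] joints [ 0.11  0.49  0.01  1.93 -0.01  0.71 -1.83]
```

Request:
move_arm(
  series=[
    {"x":0,"y":-2.0,"z":0,"rx":0,"ry":0,"rz":0},
    {"x":0,"y":-4.0,"z":0,"rx":0,"ry":0,"rz":0},
    {"x":0,"y":-5.0,"z":0,"rx":0,"ry":0,"rz":0},
    {"x":0,"y":-4.0,"z":0,"rx":0,"ry":-0.15,"rz":0},
    {"x":0,"y":-1.0,"z":0,"rx":0,"ry":-0.18,"rz":0},
    {"x":0,"y":0,"z":0,"rx":0,"ry":-0.18,"rz":0},
    {"x":0,"y":0,"z":0,"rx":0,"ry":-0.18,"rz":0},
    {"x":0,"y":0,"z":0,"rx":0,"ry":-0.18,"rz":0},
    {"x":0,"y":0,"z":0,"rx":0,"ry":-0.18,"rz":0},
    {"x":0,"y":0,"z":0,"rx":0,"ry":-0.18,"rz":0},
  ],
  jaw=0,
)

```text
clock: 7.5
position: [0.5337, -0.1172, 0.2533]
ee_rot: [-1.505, 0.532, -0.532]
force: [-0.4, -0.4, -0.4]
width: 0.003
```

```bash
python3 -c "
from h import *
go([.53,.14,.27]);level()
i=arm.get_image('scene');cv2.imwrite('pics/s5.png',cv2.resize(i[165:405,200:410],None,fx=2.5,fy=2.5,interpolation=cv2.INTER_CUBIC))
i=arm.get_image('top');cv2.imwrite('pics/t5.png',i)"
```

```text
t 7.5 pos [ 0.5337 -0.1172  0.2533] F [-0.4 -0.4 -0.4] T [-0.01 -0.11 -0.02] w 0.003 q7 -0.64
axes x [ 0.778 -0.629  0.   ] y [ 0. -0. -1.] z [0.629 0.778 0.   ]
cm in tool: [-16.45  -1.68  19.77]
level rot (tool) [-0.      0.      0.0004] joints [ 0.29  0.32 -0.23  1.74  0.08  1.09 -0.64]
```

View pics/s5.png

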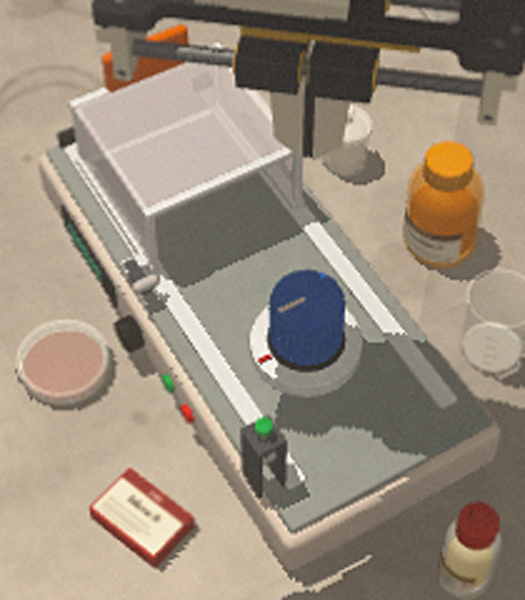

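View pics/t5.png

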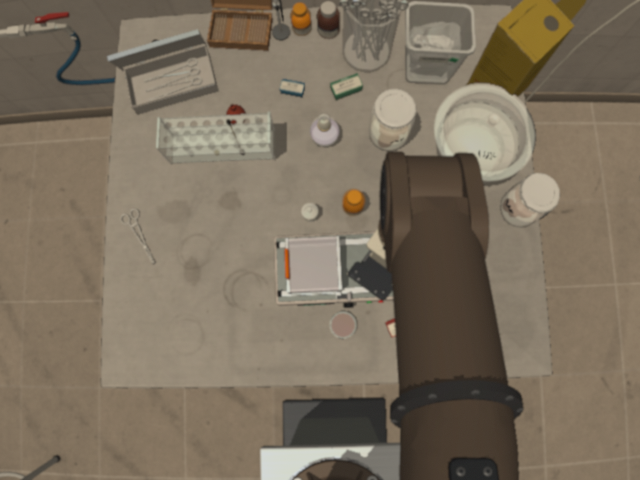

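```bash
python3 -c "
from h import *
S=lambda X,Y:((X+.5)/2.5-.5+200,(Y+.5)/2.5-.5+165)
a,b=plane('scene',S(304,298),.104),plane('scene',S(278,310),.104)
print(a,b,np.arctan2(*(b-a)[1::-1]))
r=plane('scene',S(265,358),.062);print('red',r,np.arctan2(r[1]+.1177,r[0]-.5345))
print('fin', [plane('scene',S(*q),.1425).round(4) for q in((104,54),(187,27))])
"
```

```text
[ 0.53376327 -0.11650209  0.104     ] [ 0.51654929 -0.11650317  0.104     ] -3.1415300284598087
red [ 0.50759802 -0.11716499  0.062     ] 3.1217077260054813
fin [array([0.5047, 0.0854, 0.1425]), array([0.5618, 0.0818, 0.1425])]
```

Request:
move_arm(
  series=[
    {"x":0,"y":0,"z":0,"rx":0,"ry":-0.175,"rz":0},
    {"x":0,"y":0,"z":0,"rx":0,"ry":-0.175,"rz":0},
    {"x":0,"y":0,"z":0,"rx":0,"ry":-0.175,"rz":0},
    {"x":0,"y":0,"z":0,"rx":0,"ry":-0.175,"rz":0},
    {"x":0,"y":0,"z":2.5,"rx":0,"ry":0,"rz":0},
    {"x":0,"y":0,"z":4.5,"rx":0,"ry":0,"rz":0},
    {"x":0,"y":0,"z":4.5,"rx":0,"ry":0,"rz":0},
    {"x":0,"y":0,"z":4.5,"rx":0,"ry":0,"rz":0},
    {"x":0,"y":0,"z":4.5,"rx":0,"ry":0,"rz":0},
    {"x":0,"y":0,"z":4.0,"rx":0,"ry":0,"rz":0},
    {"x":0,"y":0,"z":1.5,"rx":0,"ry":0,"rz":0},
    {"x":0,"y":0,"z":0,"rx":0,"ry":0,"rz":0},
  ],
)

```text
clock: 9.1
position: [0.5319, 0.1484, 0.2523]
ee_rot: [-1.571, 0.014, -0.013]
force: [-0.4, -1.2, 0.5]
width: 0.005
```

```bash
python3 -c "
from h import *
go([.53,.13,.124]);level()"
```

```text
t 9.1 pos [0.5319 0.1484 0.2523] F [-0.4 -1.2  0.5] T [-0.03 -0.07  0.02] w 0.005 q7 -0.55
axes x [ 1.    -0.018 -0.001] y [-0.001 -0.    -1.   ] z [ 0.018  1.    -0.   ]
cm in tool: [-0.16 12.83 -1.83]
level rot (tool) [ 0.0003  0.     -0.0006] joints [-0.03  0.35 -0.45  1.71  0.17  1.11 -0.55]
```

Request:
move_arm(
  series=[
    {"x":0,"y":1.5,"z":-0.5,"rx":0,"ry":-0.034,"rz":0},
    {"x":0,"y":2.5,"z":-0.5,"rx":0,"ry":0,"rz":0},
    {"x":0,"y":2.5,"z":0,"rx":0,"ry":0,"rz":0},
    {"x":0,"y":2.5,"z":0,"rx":0,"ry":0,"rz":0},
    {"x":0,"y":2.2,"z":0,"rx":0,"ry":0,"rz":0},
    {"x":0,"y":1.0,"z":0,"rx":0,"ry":0,"rz":0},
    {"x":0,"y":0,"z":0,"rx":0,"ry":0,"rz":0},
  ],
)

```text
clock: 9.98
position: [0.5318, 0.1214, 0.1214]
ee_rot: [-1.579, 0.0, 0.006]
force: [-0.4, 0.9, 0.3]
width: 0.007
```

```bash
python3 -c "
from h import *
go([.53,.098,.124]);level()
i=arm.get_image('scene');cv2.imwrite('pics/s6.png',cv2.resize(i[120:360,180:420],None,fx=2.5,fy=2.5,interpolation=cv2.INTER_CUBIC))"
```

```text
t 9.97 pos [0.5318 0.1214 0.1214] F [-0.4  0.9  0.3] T [ 0.01 -0.09 -0.  ] w 0.007 q7 -0.57
axes x [ 1.     0.004 -0.004] y [-0.004 -0.008 -1.   ] z [-0.004  1.    -0.008]
cm in tool: [-0.19 -0.24 -2.34]
level rot (tool) [ 0.0079 -0.     -0.0042] joints [-0.03  0.49 -0.41  1.88  0.26  0.84 -0.57]
```

View pics/s6.png

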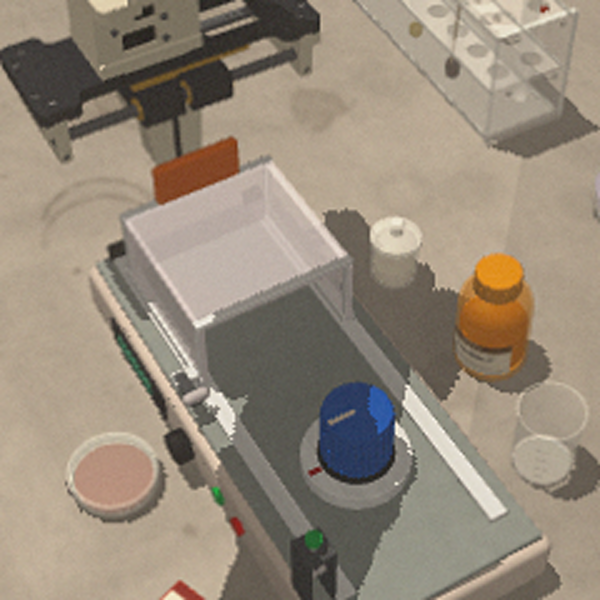

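Request:
move_arm(
  series=[
    {"x":-0.15,"y":-0.3,"z":-0.5,"rx":0.008,"ry":-0.012,"rz":-0.004},
    {"x":0,"y":0,"z":-1.0,"rx":0,"ry":0,"rz":0},
    {"x":0,"y":0,"z":-1.2,"rx":0,"ry":0,"rz":0},
    {"x":0,"y":0,"z":-1.5,"rx":0,"ry":0,"rz":0},
    {"x":0,"y":0,"z":-1.5,"rx":0,"ry":0,"rz":0},
    {"x":0,"y":0,"z":-1.5,"rx":0,"ry":0,"rz":0},
  ],
)

```text
clock: 10.78
position: [0.5329, 0.0461, 0.1274]
ee_rot: [-1.568, -0.018, 0.01]
force: [-0.4, 1.4, 0.0]
width: 0.003
```

```bash
python3 -c "
from h import *
go([.532,-.0535,.124]);level()"
```

```text
t 10.78 pos [0.5329 0.0461 0.1274] F [-0.4  1.4  0. ] T [ 0.36 -0.09 -0.  ] w 0.003 q7 -0.4
axes x [1.    0.018 0.005] y [ 0.005  0.003 -1.   ] z [-0.018  1.     0.003]
cm in tool: [-0.27  0.32 -9.96]
level rot (tool) [-0.0026  0.      0.005 ] joints [ 0.13  0.46 -0.42  1.91  0.25  0.82 -0.4 ]
```

Request:
move_arm(
  series=[
    {"x":-0.1,"y":0.1,"z":-1.0,"rx":0,"ry":0,"rz":0.003},
    {"x":0,"y":0,"z":-1.2,"rx":0,"ry":0,"rz":0},
    {"x":0,"y":0,"z":-1.2,"rx":0,"ry":0,"rz":0},
    {"x":0,"y":0,"z":-1.2,"rx":0,"ry":0,"rz":0},
  ],
)

```text
clock: 11.28
position: [0.533, -0.0035, 0.1265]
ee_rot: [-1.568, -0.016, 0.012]
force: [-0.3, 2.0, 1.5]
width: 0.003
```

```bash
python3 -c "
from h import *
go([.532,-.0535,.124]);level()"
```

```text
t 11.28 pos [ 0.533  -0.0035  0.1265] F [-0.3  2.   1.5] T [ 0.37 -0.12 -0.02] w 0.003 q7 -0.31
axes x [1.    0.018 0.003] y [ 0.002  0.003 -1.   ] z [-0.018  1.     0.003]
cm in tool: [-0.19  0.23 -5.  ]
level rot (tool) [-0.0026 -0.      0.0025] joints [ 0.21  0.46 -0.41  1.91  0.24  0.82 -0.31]
```

Request:
move_arm(
  series=[
    {"x":-0.1,"y":0.1,"z":-1.2,"rx":0,"ry":0,"rz":0},
    {"x":0,"y":0,"z":-1.2,"rx":0,"ry":0,"rz":0},
    {"x":0,"y":0,"z":-1.0,"rx":0,"ry":0,"rz":0},
  ],
)

```text
clock: 11.65
position: [0.5328, -0.04, 0.1254]
ee_rot: [-1.568, -0.016, 0.011]
force: [-0.2, 6.1, 2.7]
width: 0.006
```

```bash
python3 -c "
from h import *
go([.532,-.0535,.124]);level()"
```

```text
t 11.65 pos [ 0.5328 -0.04    0.1254] F [-0.2  6.1  2.7] T [ 1.37 -0.15  0.  ] w 0.006 q7 -0.24
axes x [1.    0.017 0.003] y [ 0.003  0.003 -1.   ] z [-0.017  1.     0.003]
cm in tool: [-0.1   0.13 -1.35]
level rot (tool) [-0.0027 -0.      0.0029] joints [ 0.28  0.46 -0.41  1.91  0.24  0.82 -0.24]
```

Request:
move_arm(
  series=[
    {"x":0,"y":0,"z":-0.5,"rx":0,"ry":0,"rz":0},
    {"x":0,"y":0,"z":-0.5,"rx":0,"ry":0,"rz":0},
    {"x":0,"y":0,"z":-0.4,"rx":0,"ry":0,"rz":0},
  ],
)

```text
clock: 12.02
position: [0.5327, -0.0529, 0.1253]
ee_rot: [-1.565, -0.016, 0.013]
force: [-1.2, 18.3, 1.7]
width: 0.008
```

```bash
python3 -c "
from h import *
go([.532,-.0535,.124]);level()
i=arm.get_image('scene');cv2.imwrite('pics/s7.png',cv2.resize(i[165:405,200:410],None,fx=2.5,fy=2.5,interpolation=cv2.INTER_CUBIC))"
```

```text
t 12.03 pos [ 0.5327 -0.0529  0.1253] F [-1.2 18.3  1.7] T [ 3.48  0.21 -0.04] w 0.008 q7 -0.21
axes x [1.    0.018 0.002] y [ 0.002  0.006 -1.   ] z [-0.018  1.     0.005]
cm in tool: [-0.08  0.13 -0.06]
level rot (tool) [-0.0055  0.      0.0024] joints [ 0.31  0.46 -0.41  1.91  0.24  0.82 -0.21]
```

View pics/s7.png

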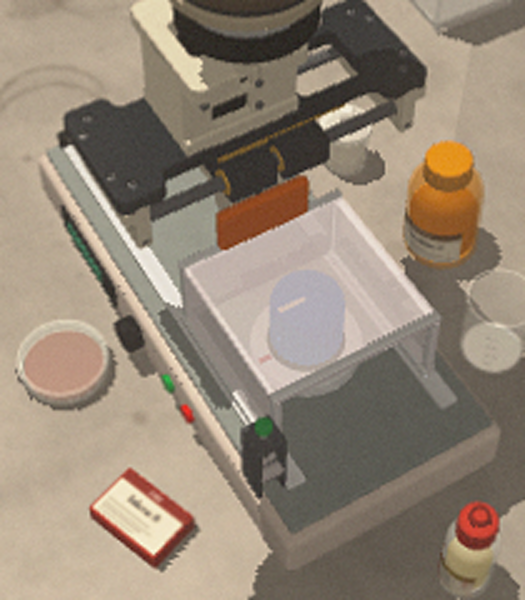

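Request:
move_arm(
  series=[
    {"x":0,"y":0,"z":-0.2,"rx":0,"ry":0,"rz":0},
    {"x":0,"y":0,"z":-0.1,"rx":0,"ry":0,"rz":0},
  ],
)

```text
clock: 12.32
position: [0.5327, -0.0526, 0.1253]
ee_rot: [-1.562, -0.019, 0.016]
force: [0.1, 3.7, 0.6]
width: 0.006
```

```bash
python3 -c "
from h import *
go([.532,-.0535,.124])"
```

```text
t 12.32 pos [ 0.5327 -0.0526  0.1253] F [0.1 3.7 0.6] T [ 0.62 -0.11 -0.06] w 0.006 q7 -0.2
axes x [1.    0.022 0.002] y [ 0.002  0.009 -1.   ] z [-0.022  1.     0.009]
cm in tool: [-0.07  0.13 -0.09]
```

Request:
move_arm(
  series=[
    {"x":0,"y":0,"z":0.5,"rx":0,"ry":0,"rz":0},
    {"x":0,"y":0,"z":1.5,"rx":0,"ry":0,"rz":0},
    {"x":0,"y":0,"z":2.0,"rx":0,"ry":0,"rz":0},
    {"x":0,"y":-2.0,"z":1.0,"rx":0,"ry":0,"rz":0},
    {"x":0,"y":-4.0,"z":0,"rx":0,"ry":0,"rz":0},
    {"x":0,"y":-4.0,"z":0,"rx":0,"ry":0,"rz":0},
    {"x":0,"y":-4.0,"z":4.0,"rx":0,"ry":0,"rz":0},
    {"x":0,"y":-2.0,"z":5.0,"rx":0,"ry":0,"rz":0},
    {"x":0,"y":0,"z":5.0,"rx":0,"ry":0,"rz":0},
    {"x":0,"y":0,"z":4.0,"rx":0,"ry":0,"rz":0},
    {"x":0,"y":0,"z":2.0,"rx":0,"ry":0,"rz":0},
    {"x":0,"y":0,"z":0,"rx":0,"ry":0,"rz":0},
  ],
)

```text
clock: 13.82
position: [0.5233, 0.21, 0.2918]
ee_rot: [-1.564, -0.019, 0.018]
force: [-0.3, -1.9, 0.1]
width: 0.005
```

```bash
python3 -c "
from h import *
go([.532,-.0535,.124])
i=arm.get_image('scene');cv2.imwrite('pics/s8.png',cv2.resize(i[165:405,200:410],None,fx=2.5,fy=2.5,interpolation=cv2.INTER_CUBIC))
i=arm.get_image('top');cv2.imwrite('pics/t8.png',i);cv2.imwrite('pics/t8z.png',cv2.resize(i[190:350,260:473],None,fx=3.75,fy=3.75,interpolation=cv2.INTER_CUBIC))"
```

```text
t 13.82 pos [0.5233 0.21   0.2918] F [-0.3 -1.9  0.1] T [-0.06 -0.09 -0.  ] w 0.005 q7 -0.62
axes x [1.    0.023 0.   ] y [ 0.     0.007 -1.   ] z [-0.023  1.     0.007]
cm in tool: [  0.25  16.59 -26.48]
```

View pics/s8.png

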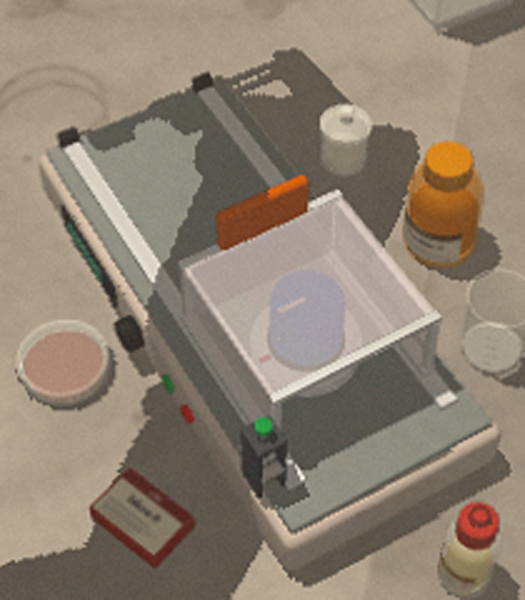

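View pics/t8z.png

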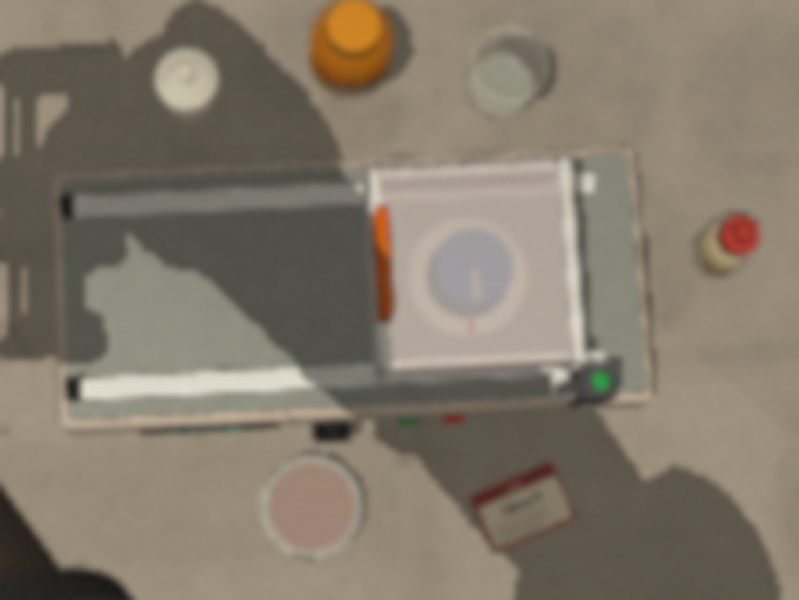

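```bash
python3 -c "
from h import *
Z=lambda X,Y:((X+.5)/3.75-.5+260,(Y+.5)/3.75-.5+190)
for q in((569,163),(578,357)):
  p=plane('top',Z(*q),.1115); d=p[:2]-[.5325,-.053]; print(p, 'mixer y',-d[0]*-.0165*-1*-1+d[1], d[1]-.0165*d[0])
for n,f in(('scene','s'),('top','t')):
  im=arm.get_image(n); h=cv2.cvtColor(im,cv2.COLOR_BGR2HSV);k,_,st,c=cv2.connectedComponentsWithStats(cv2.inRange(h,(45,100,30),(85,255,255)))
  print(n,[c[i].round(1) for i in range(1,k) if st[i][4]>12])
  i0=cv2.imread('pics/scene0.png' if n=='scene' else 'pics/top0.png')
  print(proj(n,[.5325-.066+.128*.0165,-.182,.115]))
  if n=='scene': cv2.imwrite('pics/l.png',np.hstack([cv2.resize(x[315:370,280:330],None,fx=7,fy=7,interpolation=cv2.INTER_CUBIC) for x in(i0,im)]))
  d=cv2.absdiff(i0,im).max(2); cv2.imwrite(f'pics/d{n}.png',d)
"
```

```text
[ 0.58887634 -0.17063869  0.1115    ] mixer y -0.11670847753013362 -0.1185688967919974
[ 0.48316036 -0.1695388   0.1115    ] mixer y -0.11735290819982162 -0.11572470021371546
scene [array([612.3, 231. ]), array([266.8, 317.9]), array([305., 335.])]
[303.95325041 333.54356646]
top [array([420., 291.])]
[420.62329573 291.70950309]
```

View pics/l.png

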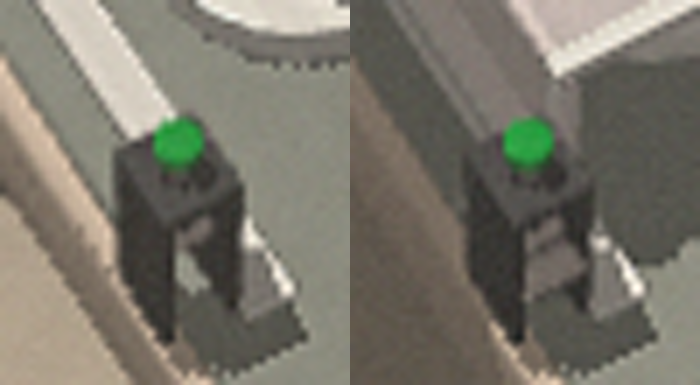

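```bash
python3 -c "
from h import *
print(arm.sign_off(),arm.observe()['clock'])"
```

```text
the job is handed in; nothing more can be done
the job is handed in; nothing more can be done
```

The cup is twisted down to its hard stop and the guard is pushed shut with its latch caught. I handed the job in at about 14 s on the robot's clock, with the arm clear of everything.

- **Cup:** I gripped the cap and turned it about 1.0 rad clockwise, following it down, until the twisting resistance jumped to about 0.9 N m. The grip point was then at z = 87.9 mm, against 88 mm expected. In the camera view the white line is within about 0.02 rad of the red mark.
- **Guard:** I pushed the fin with closed fingers. The force stayed at 1–2 N along the slide, was about 6 N going into the latch, and reached 18 N at the stop. After I backed off, the guard stayed where it was.
- **Latch:** The green pin is back at its resting pixel position in both views, and the striker can be seen under the housing. I heard no click and had no direct latch reading, so this rests on the pin and on the guard staying put.
- **One small disagreement:** The top view put the guard's leading edge at mixer y about -117 mm, against -120 mm when fully shut. I put this down to edge picking and calibration, because the finger contact position matched full closure to within about 1 mm.
- **Small things round the mixer:** All six looked unmoved when I compared before and after pictures by eye.

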